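# Set the ratchet prop four clicks up

## Robot

A 6-joint arm with a two-finger parallel gripper is mounted at the origin on the work surface. World frame = base frame: x ahead of the robot, y to its left, z up, the work surface at z = 0. Lengths are in m, angles in degrees, forces in N, time in s.
With the tool pointing down it reaches from about 0.4 to 0.825 m from the base axis. Payload 7 kg.
Tool frame: the origin (TCP) lies on the centre line of the jaws, within the pads' length; the fingertips stand 14 mm ahead of it and the grasp point (between the pads) lies 5 mm behind it; z points along the fingers, x is the direction in which the jaws open and shut, and the axes are right-handed (so a half turn about z gives the same grasp; the last joint's range is limited). The gripper opens to 88 mm and grips with 3 to 60 N. Pads are 19 mm wide; open, the fingers measure 130 mm over their backs; the gripper's body (78 mm by 193 mm) begins 47 mm behind the grasp point.
Start: joints at [-52.993, 20.546, 0.682, 0, -70.136, -16.507], TCP at [0.236, -0.632, 0.241] pointing down, gripper open.
Joint ranges: [-176.03, 176.03], [-82.01, 121.73], [-58.28, 71.71], [-173.87, 95.51], [-174.79, -0.11], [-173.66, 173.66]. Speed limits (degrees/s): [136.94, 136.94, 172.46, 180, 180, 180].

## Interface

Orientations are given as [roll, pitch, yaw] about the fixed x, y, z axes, in that order (R = Rz(yaw) Ry(pitch) Rx(roll)).
In Python, from plant import * gives the robot as it stands.
- The arm moves only by the shell command python3 -m handwheel 'ROWS' [OPENING]. ROWS is JSON, a list of rows, each a list of 2 entries, a list of its own where there are three numbers: the shift along the tool's x, y, z each as a share of 0.2 m, from -1 to 1, then the turn, a rotation vector about the tool's x, y, z each as a share of 360 degrees, from -1 to 1. In form: [[[tx, ty, tz], [ax, ay, az]], ...]. A call has 1 to 5 rows; each row is the pose to reach, as a shift and turn from the pose commanded when the call began, along the tool's axes at that moment, turning the shorter way round; what a row does not reach only later rows make up. A row lasts 1/12 s, in which the tool goes at most 41.7 mm and 7.16 degrees, less where a joint would pass 70% of its speed; a pose out of reach is approached as far as the arm can. A call with a number of a shift or a turn outside -1 to 1 is refused whole. A call with a gripper value outside its range is refused whole. OPENING is the closure, from -1 (fully open) to 1 (shut), set as the call begins (- or left out, the last holds). The fingers move at their own pace and stop on an object; the grip force is fixed at half the most. Time passes only in rows, so rows that repeat a pose let the fingers close. It gives the time, the measured TCP pose, the force and the opening at its end, in the units of the state.
- get_obs(): the state, without advancing time (a new reading comes with each control period).
- snapshot(name): name is "scene" or "top"; returns a dict with "color" (480x640x3 uint8, red, green, blue), "z_map" (480x640 float32, m along the optical axis (not along the pixel's ray), 0 where there is no reading), "intrinsics" (3x3 intrinsics, pixels), "rvec" (rotation vector, rad) and "tvec" (3), from world to camera coordinates, as OpenCV has them. Camera axes: x right, y down, z forward; pixel columns grow to the right and rows downward; lengths in m; the calibration is good to about 2 mm. A picture is of the moment at which its call begins.
- close_job(): hands the job in, once; it reports no verdict.
The state is a dict: "clock": time; "joint_pos": joint angles; "qvel": joint speeds; "tau": joint torques, N m; "tool_pos": TCP position; "orientation": TCP orientation; "force": force on the tool from outside, world axes, zero at the start; "moment": the same for the moment, N m; "opening": finger opening in m.
Only numpy, scipy, OpenCV 4.12 (cv2) and the standard library are available. Lean on these libraries where they do the work, as an engineer would, in place of code of your own. Each camera call takes 0.05 s, during which the arm holds its last target. There are 200 camera calls.

## Task

Set the ratchet prop on the bench to its working height for the next helmet shell: lift its head slowly straight up through exactly four clicks of the latch, counted from where it now sits right down, then lower it gently until the latch carries it, never letting it drop. Prove that it holds by pushing down on the head with about 15 N for half a second (over 45 N would harm the latch), then let go, leaving the other things on the bench where they are.

Things in the scene. Friction and masses are not known exactly. Their poses are not given: they have to be found in the camera images.
- stand: Ratchet prop, fixed to the bench: steel base plate 130 x 110 x 10 mm under a grey upright channel (to 136 mm above the bench, 60 mm in x, 44 mm in y) in which the column slides straight up. Origin: centre of the plate's underside, on the bench, plumb under the head's centre. z up; x points to the latch's side.
- column: Sliding column with a head: block 64 (x) x 40 (y) x 30 mm high, dark steel with rubber top, gripped across its 40 mm sides from above. Origin: centre of the head's top; axes as the stand's. Right down, as at the start: top 175 mm, head's underside 145 mm above the bench. Stroke 97 mm. Mass 0.46 kg, +-20 %. Only the latch holds it up: let go, it falls until a tooth lands on the latch.
- guide_top (a point): Fixed point at the channel's mouth, 136 mm above the bench on the column's axis. The toothed rack on the column's +x face was bolted on anywhere in its slots: the free lift from right down to the first click differs each time, 10 to 43 mm, and no reading gives it. Clicks 2, 3, 4 follow 9 mm apart, click 5 another 10.5 mm higher. Lowering cannot undo a click.
- latch_block (a point): Fixed centre of the steel block guiding the latch, 120 mm above the bench, 40 mm out along the stand's x. The feel: as a tooth (3 mm deep) goes by, the lifting force grows by 8 to 12 N within 3 mm of lift, falls over 2 to 3 mm to some N below the weight, then springs back to the weight: there the latch snaps in, the click. Between teeth: the weight and about 1 N. Seat: up to 1 mm below the click.
- latch: The pawl: sprung steel bolt with a nose roller and a black knob 20 mm across at its outer end, sliding along the stand's x, 120 mm above the bench. Origin: centre of the roller. Its x in the stand's frame: 15.5 mm on the smooth strip and in ordinary notches, 18.5 on a tooth's crest, 13.5 in the fourth notch, cut 2 mm deeper than the rest. Needs no handling.
- shell: Bystander: black round helmet shell, open upward, 230 mm across, 130 mm high. Origin: centre of its underside.
- batten: Bystander: wooden batten 300 x 42 x 22 mm lying flat. Origin: centre of its underside; x along its length.
- beaker: Bystander: white plastic mixing cup, 72 mm across, 95 mm high. Origin: centre of its underside.
- tin: Bystander: plain steel tin, 70 mm across, 100 mm high. Origin: centre of its underside.
Mind the look-alikes: they are no part of the job. Several things have the shape of the stand; the one meant has the colours described above.

How it is judged (in metres and radians):
On the way, in this order (a step that is already met when the one before it is completed fails the run):
1. the column is raised until the latch has sprung into the fourth, deeper notch (x of latch in the frame of stand below 0.0145 m), for 0.1 s.
2. the head is pushed down so that the latch carries more than 10 N, weight included, for 0.2 s (contact force between column and latch above 10 N and x of latch in the frame of stand below 0.0145 m), for 0.2 s.
At the end, for the whole second after the job is handed in: The latch sits in the fourth (deeper) notch, its roller's x in the stand's frame under 14.5 mm, and carries the column (more than 2 N between them), the column at rest and let go (x of latch in the frame of stand below 0.0145 m and contact force between column and latch above 2 N and linear speed of column below 0.01 m/s); the robot touches nothing.
It fails at once if the latch takes more than 45 N (column dropped on it or rammed) (contact force between column and latch above 45 N).
It fails at once if the column moves faster than 0.2 m/s (dropped or jerked) (linear speed of column above 0.2 m/s).
It fails at once if a bystander is shifted by more than 20 mm (distance of any of shell, batten, beaker, tin from where it was at the start of the episode above 0.02 m).
It also fails if it takes over 67 s, if anything falls off the work surface, if the arm or the gripper's body presses on something with over 40 N, if the wrist force passes 120 N, or if a joint passes its speed limit or range.

## Working session

There is one attempt and no reset: what is moved stays moved. The work goes in short steps, Python scripts to look and compute and a shell command to move; the robot and the scene stay as the last step left them, time stands still between calls to the robot, and variables do not carry over. Pictures are saved under pics/ and viewed, about 8 in all and at most 12, crops included, and the job is handed in when it is done.

```bash
ls; mkdir -p pics
python3 - <<'E'
from plant import *
import cv2,numpy as np
o=get_obs();print({k:np.round(v,3).tolist() for k,v in o.items()})
for n in("scene","top"):
    s=snapshot(n);np.savez(f"{n}.npz",**s)
    cv2.imwrite(f"pics/{n}.png",s["color"][:,:,::-1]);print(n,s["intrinsics"].round(1).tolist(),s["rvec"],s["tvec"])
E
```

```text
pics
{'clock': 0.0, 'joint_pos': [-52.994, 20.592, 0.635, -0.021, -70.137, -16.507], 'qvel': [0.008, 0.043, 0.027, 0.006, 0.035, -0.072], 'tau': [0.001, -58.272, 29.307, 6.998, 0.007, -0.0], 'tool_pos': [0.236, -0.632, 0.24], 'orientation': [-179.992, -0.096, 110.491], 'force': [-0.211, -0.055, 0.326], 'moment': [-0.03, -0.064, -0.033], 'opening': 0.088}
scene [[552.4, 0.0, 324.7], [0.0, 552.4, 236.4], [0.0, 0.0, 1.0]] [ 2.0758642   1.10158256 -0.49680708] [-0.31380935 -0.2190257   1.61702802]
top [[589.8, 0.0, 315.7], [0.0, 589.8, 236.5], [0.0, 0.0, 1.0]] [ 2.08662571 -2.15003103  0.16742953] [0.04193796 0.57676528 1.17960548]
```

View pics/scene.png

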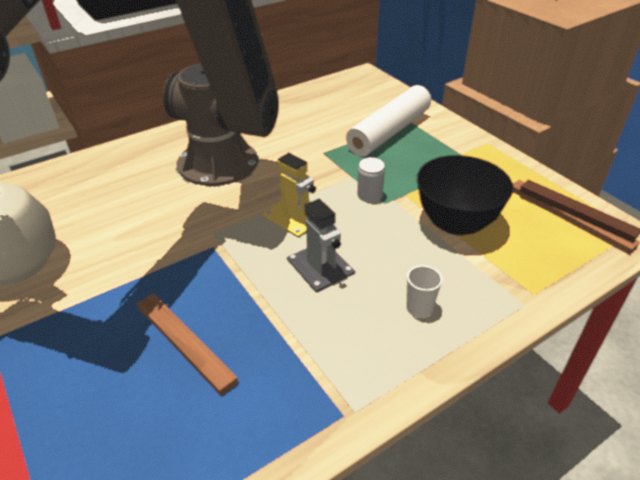

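View pics/top.png

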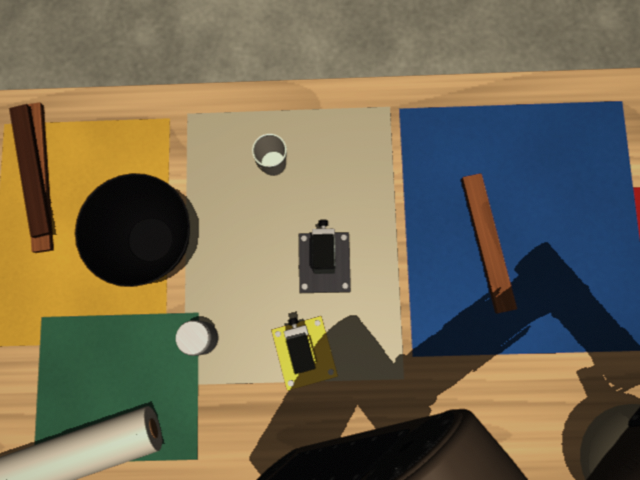

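Scene shows two props: a grey/dark one (scene 320,225; top 322,250) and a yellow look-alike (scene 293,195; top 300,352). The tin is at top (195,337), the cup at (270,153), the shell at (133,230). I choose the dark one with its knob at top (322,222).

```bash
cat > m.py <<'E'
import cv2,numpy as np
def cloud(s):
    K,z=s["intrinsics"],s["z_map"];R=cv2.Rodrigues(s["rvec"])[0]
    v,u=np.mgrid[:480,:640]
    P=np.stack([(u-K[0,2])/K[0,0]*z,(v-K[1,2])/K[1,1]*z,z],-1)
    W=(P-s["tvec"].ravel())@R
    W[z==0]=np.nan
    return W
E
python3 - <<'E'
from m import *
s=np.load("top.npz");W=cloud(s)
def rect(name,lo,hi,box=(280,370,200,310)):
    u0,u1,v0,v1=box
    M=np.zeros((480,640),bool);M[v0:v1,u0:u1]=True
    M&=(W[...,2]>lo)&(W[...,2]<hi)
    p=W[M];print(name,len(p),p[:,:2].mean(0).round(4),'z',np.median(p[:,2]).round(4),cv2.minAreaRect((p[:,:2]*1000).astype(np.float32)),p.min(0).round(3),p.max(0).round(3))
rect("head",.168,.185);rect("plate",.005,.02);rect("mid",.10,.16);rect("yellowhead",.165,.19,(260,345,310,395))
for n,b in dict(tin=(170,222,315,365),cup=(245,295,125,180)).items(): rect(n,.08,.12,b)
s2=np.load("scene.npz");W=cloud(s2);rect("head_scene",.168,.185,(295,350,190,260))
a=s["color"][195:305,270:380];b=s2["color"][185:295,265:375]
cv2.imwrite("pics/crop.png",cv2.resize(np.hstack([a,b])[:,:,::-1],(800,400),interpolation=cv2.INTER_CUBIC))
E
```

```text
head 714 [0.5286 0.0094] z 0.1746 ((528.8789672851562, 9.356563568115234), (39.296939849853516, 63.502235412597656), 89.88549041748047) [ 0.497 -0.01   0.168] [0.561 0.029 0.18 ]
plate 2269 [0.5233 0.0097] z 0.0095 ((548.1023559570312, 7.6016693115234375), (193.87217712402344, 237.4994659423828), 88.34010314941406) [ 0.427 -0.092  0.005] [0.668 0.105 0.02 ]
mid 266 [0.5669 0.0089] z 0.1311 ((547.9815063476562, 9.286744117736816), (43.125694274902344, 101.73037719726562), 88.6288833618164) [ 0.497 -0.013  0.101] [0.599 0.032 0.16 ]
yellowhead 789 [0.3401 0.057 ] z 0.1748 ((340.10687255859375, 57.24793243408203), (63.98396301269531, 40.13551330566406), 13.893157005310059) [0.305 0.032 0.165] [0.374 0.082 0.183]
tin 989 [0.3762 0.2693] z 0.099 ((376.62408447265625, 271.0443420410156), (65.60855865478516, 68.38140106201172), 88.09280395507812) [0.342 0.238 0.08 ] [0.411 0.304 0.106]
cup 289 [0.7594 0.1172] z 0.0925 ((755.1791381835938, 116.44126892089844), (70.07804870605469, 71.2085952758789), 83.37154388427734) [0.72  0.082 0.08 ] [0.792 0.152 0.101]
head_scene 388 [0.5315 0.0055] z 0.173 ((529.8309936523438, 6.924150466918945), (41.17960739135742, 68.48736572265625), 89.71007537841797) [ 0.496 -0.014  0.168] [0.564 0.028 0.177]
```

View pics/crop.png

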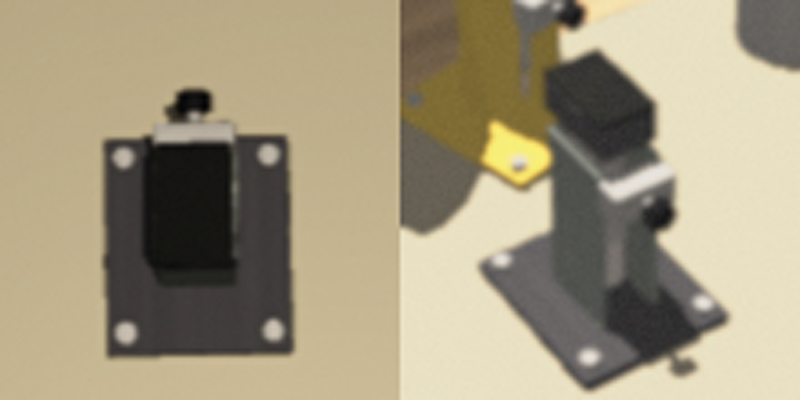

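The crop confirms it: grey channel, dark plate, black head, knob toward world +x. Head centre is about (0.529, 0.0085), z 0.175, 64 x 40 mm, yaw about 0. The jaws must therefore open along world y (tool yaw 90).

```bash
R='[[[0.7,0.7,0],[0,0,0]],[[0.7,0.7,0],[0,0,0]],[[0.7,0.7,0],[0,0,0]],[[0.7,0.7,0],[0,0,0]],[[0.7,0.7,0],[0,0,0]]]'; true
python3 -m handwheel '[[[0.7,0.7,0],[0,0,0]],[[0.7,0.7,0],[0,0,0]],[[0.7,0.7,0],[0,0,0]],[[0.7,0.7,0],[0,0,0]],[[0.7,0.7,0],[0,0,0]]]' -1
python3 -m handwheel '[[[0.7,0.7,0],[0,0,0]],[[0.7,0.7,0],[0,0,0]],[[0.7,0.7,0],[0,0,0]],[[0.7,0.7,0],[0,0,0]],[[0.7,0.7,0],[0,0,0]]]'
python3 -m handwheel '[[[0.7,0.7,0],[0,0,0.057]],[[0.7,0.7,0],[0,0,0.057]],[[0.7,0.7,0],[0,0,0.057]],[[0.7,0.7,0],[0,0,0.057]],[[0.7,0.7,0],[0,0,0.057]]]'
python3 -m handwheel '[[[0,0,0],[0,0,0]],[[0,0,0],[0,0,0]],[[0,0,0],[0,0,0]]]'
```

```text
clock: 0.52
tool_pos: [0.3188, -0.4495, 0.2402]
orientation: [180.0, -0.0, 110.5]
force: [2.1, -0.4, 0.5]
opening: 0.087
clock: 0.93
tool_pos: [0.401, -0.2694, 0.2406]
orientation: [180.0, -0.0, 110.5]
force: [0.7, -0.1, -0.2]
opening: 0.0873
clock: 1.35
tool_pos: [0.4797, -0.0967, 0.2406]
orientation: [180.0, -0.0, 89.8]
force: [1.1, -1.0, 0.2]
opening: 0.0877
clock: 1.6
tool_pos: [0.4793, -0.0983, 0.2402]
orientation: [-179.9, 0.0, 90.1]
force: [-0.2, 0.1, 0.8]
opening: 0.0875
```

```bash
python3 -m handwheel '[[[0.535,0.25,0],[0,0,0]],[[0.535,0.25,0],[0,0,0]],[[0.535,0.25,0],[0,0,0]],[[0.535,0.25,0],[0,0,0]],[[0.535,0.25,0],[0,0,0]]]'
python3 -m handwheel '[[[0,0,0.13],[0,0,0]],[[0,0,0.26],[0,0,0]],[[0,0,0.34],[0,0,0]],[[0,0,0.4],[0,0,0]],[[0,0,0.4],[0,0,0]]]'
python3 - <<'E'
from plant import *
from m import *
s=snapshot("top");s2=snapshot("scene")
cv2.imwrite("pics/g1.png",cv2.resize(np.hstack([s["color"][170:330,240:400],s2["color"][130:290,230:390]])[:,:,::-1],(800,400)))
o=get_obs();print(o["tool_pos"],o["force"],o["opening"])
E
```

```text
clock: 2.02
tool_pos: [0.5298, 0.0084, 0.2401]
orientation: [-179.9, 0.0, 90.0]
force: [-0.3, -0.1, -0.1]
opening: 0.0879
clock: 2.43
tool_pos: [0.5274, 0.0061, 0.158]
orientation: [-179.7, 0.1, 89.8]
force: [0.7, -0.4, -0.9]
opening: 0.0878
[0.52932433 0.00691973 0.16079576] [ 0.61385082 -0.49658746  0.76898566] 0.08795896292482801
```

View pics/g1.png

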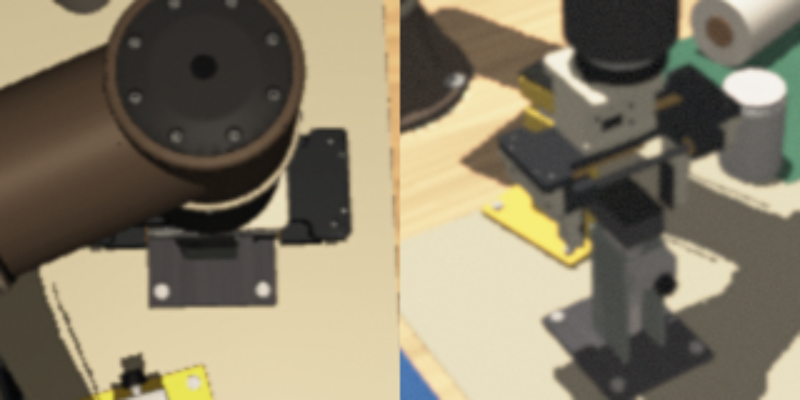

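The fingers straddle the head (scene crop 630,210) with clearance on both sides. Closing.

```bash
python3 -m handwheel '[[[0,0,0],[0,0,0]],[[0,0,0],[0,0,0]],[[0,0,0],[0,0,0]],[[0,0,0],[0,0,0]],[[0,0,0],[0,0,0]]]' 1
python3 -m handwheel '[[[0,0,0],[0,0,0]],[[0,0,0],[0,0,0]],[[0,0,0],[0,0,0]],[[0,0,0],[0,0,0]],[[0,0,0],[0,0,0]]]'
```

```text
clock: 2.95
tool_pos: [0.5298, 0.0086, 0.161]
orientation: [180.0, -0.0, 90.0]
force: [-0.3, -0.2, -0.2]
opening: 0.0598
clock: 3.37
tool_pos: [0.5297, 0.0085, 0.1606]
orientation: [-180.0, 0.0, 90.0]
force: [0.7, -1.0, 0.7]
opening: 0.0402
```

Gripped at 40.2 mm opening. I'll lift in 1 mm steps with a settling row each, reading the force.

```bash
f(){ grep -E 'pos|force' | tr -d '\n'; echo; }
python3 -m handwheel '[[[0,0,-0.005],[0,0,0]],[[0,0,-0.01],[0,0,0]],[[0,0,-0.01],[0,0,0]]]' |f
python3 -m handwheel '[[[0,0,-0.005],[0,0,0]],[[0,0,-0.01],[0,0,0]],[[0,0,-0.01],[0,0,0]]]' |f
python3 -m handwheel '[[[0,0,-0.005],[0,0,0]],[[0,0,-0.005],[0,0,0]]]' |f
python3 -m handwheel '[[[0,0,-0.005],[0,0,0]],[[0,0,-0.005],[0,0,0]]]' |f
python3 -m handwheel '[[[0,0,-0.005],[0,0,0]],[[0,0,-0.005],[0,0,0]]]' |f
python3 -m handwheel '[[[0,0,-0.005],[0,0,0]],[[0,0,-0.005],[0,0,0]]]' |f
python3 -m handwheel '[[[0,0,-0.005],[0,0,0]],[[0,0,-0.005],[0,0,0]]]' |f
python3 -m handwheel '[[[0,0,-0.005],[0,0,0]],[[0,0,-0.005],[0,0,0]]]' |f
python3 -m handwheel '[[[0,0,-0.005],[0,0,0]],[[0,0,-0.005],[0,0,0]]]' |f
python3 -m handwheel '[[[0,0,-0.005],[0,0,0]],[[0,0,-0.005],[0,0,0]]]' |f
python3 -m handwheel '[[[0,0,-0.005],[0,0,0]],[[0,0,-0.005],[0,0,0]]]' |f
python3 -m handwheel '[[[0,0,-0.005],[0,0,0]],[[0,0,-0.005],[0,0,0]]]' |f
python3 -m handwheel '[[[0,0,-0.005],[0,0,0]],[[0,0,-0.005],[0,0,0]]]' |f
python3 -m handwheel '[[[0,0,-0.005],[0,0,0]],[[0,0,-0.005],[0,0,0]]]' |f
```

```text
tool_pos: [0.5297, 0.0085, 0.1624]force: [2.2, -1.4, -3.4]
tool_pos: [0.5296, 0.0085, 0.1646]force: [1.3, -1.1, -4.2]
tool_pos: [0.5297, 0.0085, 0.1657]force: [3.0, -0.4, -4.3]
tool_pos: [0.5297, 0.0085, 0.1667]force: [2.1, -1.9, -3.1]
tool_pos: [0.5297, 0.0085, 0.1677]force: [3.0, -1.5, -4.5]
tool_pos: [0.5297, 0.0085, 0.1684]force: [3.7, -1.3, -7.3]
tool_pos: [0.5296, 0.0085, 0.1691]force: [4.1, -1.2, -10.6]
tool_pos: [0.5297, 0.0085, 0.1699]force: [4.2, -1.3, -11.1]
tool_pos: [0.5297, 0.0085, 0.1711]force: [4.8, -1.4, -8.0]
tool_pos: [0.5297, 0.0085, 0.1731]force: [0.2, -0.1, 0.8]
tool_pos: [0.5297, 0.0085, 0.1743]force: [-1.8, -1.0, 0.7]
tool_pos: [0.5297, 0.0085, 0.1747]force: [2.3, -1.7, -3.8]
tool_pos: [0.5297, 0.0085, 0.1755]force: [2.3, -0.7, -4.0]
tool_pos: [0.5297, 0.0085, 0.1766]force: [1.7, -1.8, -5.2]
```

Clear first tooth: force peaks at 11 N, drops below the weight, and clicks at about z = 0.1745. I expect clicks 2, 3 and 4 near 0.1835, 0.1925 and 0.2015.

```bash
f(){ grep -E 'pos|force' | tr -d '\n'; echo; }
python3 -m handwheel '[[[0,0,-0.005],[0,0,0]],[[0,0,-0.005],[0,0,0]]]' |f
python3 -m handwheel '[[[0,0,-0.005],[0,0,0]],[[0,0,-0.005],[0,0,0]]]' |f
python3 -m handwheel '[[[0,0,-0.005],[0,0,0]],[[0,0,-0.005],[0,0,0]]]' |f
python3 -m handwheel '[[[0,0,-0.005],[0,0,0]],[[0,0,-0.005],[0,0,0]]]' |f
python3 -m handwheel '[[[0,0,-0.005],[0,0,0]],[[0,0,-0.005],[0,0,0]]]' |f
python3 -m handwheel '[[[0,0,-0.005],[0,0,0]],[[0,0,-0.005],[0,0,0]]]' |f
python3 -m handwheel '[[[0,0,-0.005],[0,0,0]],[[0,0,-0.005],[0,0,0]]]' |f
python3 -m handwheel '[[[0,0,-0.005],[0,0,0]],[[0,0,-0.005],[0,0,0]]]' |f
python3 -m handwheel '[[[0,0,-0.005],[0,0,0]],[[0,0,-0.005],[0,0,0]]]' |f
python3 -m handwheel '[[[0,0,-0.005],[0,0,0]],[[0,0,-0.005],[0,0,0]]]' |f
python3 -m handwheel '[[[0,0,-0.005],[0,0,0]],[[0,0,-0.005],[0,0,0]]]' |f
python3 -m handwheel '[[[0,0,-0.005],[0,0,0]],[[0,0,-0.005],[0,0,0]]]' |f
python3 -m handwheel '[[[0,0,-0.005],[0,0,0]],[[0,0,-0.005],[0,0,0]]]' |f
python3 -m handwheel '[[[0,0,-0.005],[0,0,0]],[[0,0,-0.005],[0,0,0]]]' |f
python3 -m handwheel '[[[0,0,-0.005],[0,0,0]],[[0,0,-0.005],[0,0,0]]]' |f
python3 -m handwheel '[[[0,0,-0.005],[0,0,0]],[[0,0,-0.005],[0,0,0]]]' |f
python3 -m handwheel '[[[0,0,-0.005],[0,0,0]],[[0,0,-0.005],[0,0,0]]]' |f
```

```text
tool_pos: [0.5297, 0.0085, 0.1774]force: [2.3, -0.7, -6.4]
tool_pos: [0.5297, 0.0085, 0.1781]force: [4.7, -1.7, -9.3]
tool_pos: [0.5296, 0.0085, 0.1789]force: [4.9, -2.7, -10.5]
tool_pos: [0.5296, 0.0085, 0.18]force: [4.6, -2.3, -10.8]
tool_pos: [0.5297, 0.0085, 0.182]force: [0.5, -0.8, -0.8]
tool_pos: [0.5297, 0.0085, 0.1833]force: [-0.2, -0.1, 0.4]
tool_pos: [0.5297, 0.0085, 0.1838]force: [1.1, -1.3, -4.1]
tool_pos: [0.5297, 0.0085, 0.1846]force: [0.8, -1.7, -3.3]
tool_pos: [0.5297, 0.0085, 0.1856]force: [1.0, -0.5, -3.8]
tool_pos: [0.5297, 0.0085, 0.1864]force: [3.4, -2.2, -7.2]
tool_pos: [0.5297, 0.0085, 0.1871]force: [3.8, -2.0, -9.2]
tool_pos: [0.5296, 0.0085, 0.1879]force: [5.2, -3.4, -11.3]
tool_pos: [0.5296, 0.0085, 0.189]force: [3.6, -1.2, -7.9]
tool_pos: [0.5297, 0.0085, 0.1911]force: [-1.2, -1.7, 0.4]
tool_pos: [0.5297, 0.0085, 0.1923]force: [-1.2, -0.1, 1.7]
tool_pos: [0.5297, 0.0085, 0.1927]force: [0.9, -0.8, -3.6]
tool_pos: [0.5297, 0.0085, 0.1936]force: [1.7, -1.7, -2.9]
```

Clicks 2 (about 0.1836) and 3 (about 0.1926) are done. Next is click 4, expected near 0.2017, stopping shortly after it.

```bash
f(){ grep -E 'pos|force' | tr -d '\n'; echo; }
python3 -m handwheel '[[[0,0,-0.005],[0,0,0]],[[0,0,-0.005],[0,0,0]]]' |f
python3 -m handwheel '[[[0,0,-0.005],[0,0,0]],[[0,0,-0.005],[0,0,0]]]' |f
python3 -m handwheel '[[[0,0,-0.005],[0,0,0]],[[0,0,-0.005],[0,0,0]]]' |f
python3 -m handwheel '[[[0,0,-0.005],[0,0,0]],[[0,0,-0.005],[0,0,0]]]' |f
python3 -m handwheel '[[[0,0,-0.005],[0,0,0]],[[0,0,-0.005],[0,0,0]]]' |f
python3 -m handwheel '[[[0,0,-0.005],[0,0,0]],[[0,0,-0.005],[0,0,0]]]' |f
python3 -m handwheel '[[[0,0,-0.005],[0,0,0]],[[0,0,-0.005],[0,0,0]]]' |f
python3 -m handwheel '[[[0,0,-0.005],[0,0,0]],[[0,0,-0.005],[0,0,0]],[[0,0,-0.005],[0,0,0]]]' |f
```

```text
tool_pos: [0.5297, 0.0085, 0.1946]force: [0.8, -2.0, -4.2]
tool_pos: [0.5297, 0.0085, 0.1954]force: [2.7, -1.2, -7.0]
tool_pos: [0.5297, 0.0085, 0.1961]force: [4.7, -1.6, -8.7]
tool_pos: [0.5296, 0.0085, 0.1969]force: [4.4, -3.2, -11.8]
tool_pos: [0.5296, 0.0085, 0.1981]force: [4.7, -2.2, -9.4]
tool_pos: [0.5297, 0.0085, 0.2002]force: [-0.8, -1.3, -0.0]
tool_pos: [0.5297, 0.0085, 0.2013]force: [-1.0, -1.0, 0.3]
tool_pos: [0.5297, 0.0085, 0.2015]force: [2.4, -0.9, -4.1]
```

Click 4: the force is back to the weight at 0.2015. I'll go up 0.6 mm for certainty, hold, then lower in small steps.

```bash
f(){ grep -E 'pos|force' | tr -d '\n'; echo; }
python3 -m handwheel '[[[0,0,-0.003],[0,0,0]],[[0,0,-0.003],[0,0,0]],[[0,0,-0.003],[0,0,0]],[[0,0,-0.003],[0,0,0]]]' |f
python3 -m handwheel '[[[0,0,0.002],[0,0,0]],[[0,0,0.002],[0,0,0]]]' |f
python3 -m handwheel '[[[0,0,0.002],[0,0,0]],[[0,0,0.002],[0,0,0]]]' |f
python3 -m handwheel '[[[0,0,0.002],[0,0,0]],[[0,0,0.002],[0,0,0]]]' |f
python3 -m handwheel '[[[0,0,0.002],[0,0,0]],[[0,0,0.002],[0,0,0]]]' |f
python3 -m handwheel '[[[0,0,0.002],[0,0,0]],[[0,0,0.002],[0,0,0]],[[0,0,0.002],[0,0,0]]]' |f
```

```text
tool_pos: [0.5297, 0.0085, 0.2021]force: [1.4, -1.1, -4.0]
tool_pos: [0.5297, 0.0085, 0.2016]force: [1.0, -1.5, -4.1]
tool_pos: [0.5297, 0.0085, 0.2015]force: [1.1, -1.8, -3.4]
tool_pos: [0.5297, 0.0085, 0.2013]force: [-0.9, -1.1, 0.4]
tool_pos: [0.5297, 0.0085, 0.2011]force: [-3.1, -0.5, 4.0]
tool_pos: [0.5297, 0.0085, 0.201]force: [-3.6, 0.2, 8.0]
```

The latch is carrying it (lowered about 0.6 mm, reaction now 8 N). I'll go on to about 15 N and hold for over half a second.

```bash
f(){ grep -E 'clock|pos|force' | tr -d '\n'; echo; }
python3 -m handwheel '[[[0,0,0.002],[0,0,0]],[[0,0,0.002],[0,0,0]]]' |f
python3 -m handwheel '[[[0,0,0.002],[0,0,0]],[[0,0,0.002],[0,0,0]]]' |f
python3 -m handwheel '[[[0,0,0],[0,0,0]],[[0,0,0],[0,0,0]]]' |f
```

```text
clock: 11.53tool_pos: [0.5297, 0.0085, 0.201]force: [-5.4, -0.4, 9.9]
clock: 11.7tool_pos: [0.5297, 0.0085, 0.2009]force: [-7.3, 0.7, 12.7]
clock: 11.87tool_pos: [0.5297, 0.0085, 0.2009]force: [-7.2, 0.3, 13.2]
```

```bash
f(){ grep -E 'clock|pos|force' | tr -d '\n'; echo; }
python3 -m handwheel '[[[0,0,0.002],[0,0,0]],[[0,0,0.002],[0,0,0]]]' |f
python3 -m handwheel '[[[0,0,0],[0,0,0]],[[0,0,0],[0,0,0]],[[0,0,0],[0,0,0]],[[0,0,0],[0,0,0]]]' |f
python3 -m handwheel '[[[0,0,0],[0,0,0]],[[0,0,0],[0,0,0]],[[0,0,0],[0,0,0]],[[0,0,0],[0,0,0]]]' |f
python3 -m handwheel '[[[0,0,-0.003],[0,0,0]],[[0,0,-0.005],[0,0,0]],[[0,0,-0.005],[0,0,0]]]' |f
```

```text
clock: 12.03tool_pos: [0.5297, 0.0085, 0.2008]force: [-7.8, 0.6, 15.8]
clock: 12.37tool_pos: [0.5297, 0.0085, 0.2008]force: [-7.3, 0.3, 15.6]
clock: 12.7tool_pos: [0.5297, 0.0085, 0.2008]force: [-7.8, 0.4, 16.0]
clock: 12.95tool_pos: [0.5297, 0.0085, 0.201]force: [-4.9, 0.7, 8.4]
```

Held at 15.6–16 N for 0.67 s. I'll ease off to near zero, then open.

```bash
f(){ tr '\n' ' '; echo; }
python3 -m handwheel '[[[0,0,-0.003],[0,0,0]],[[0,0,-0.004],[0,0,0]],[[0,0,-0.004],[0,0,0]]]' |f
python3 -m handwheel '[[[0,0,0],[0,0,0]],[[0,0,0],[0,0,0]],[[0,0,0],[0,0,0]],[[0,0,0],[0,0,0]],[[0,0,0],[0,0,0]]]' -1 |f
python3 -m handwheel '[[[0,0,0],[0,0,0]],[[0,0,0],[0,0,0]],[[0,0,0],[0,0,0]],[[0,0,0],[0,0,0]],[[0,0,0],[0,0,0]]]' |f
```

```text
clock: 13.2 tool_pos: [0.5297, 0.0085, 0.2011] orientation: [180.0, -0.0, 90.0] force: [-2.4, -0.9, 6.3] opening: 0.0399 
clock: 13.62 tool_pos: [0.5297, 0.0086, 0.2005] orientation: [-180.0, 0.0, 90.0] force: [-0.8, 0.1, 0.2] opening: 0.0677 
clock: 14.03 tool_pos: [0.5297, 0.0085, 0.2008] orientation: [180.0, -0.0, 90.0] force: [-0.5, -0.7, -0.2] opening: 0.0874
```

Released with no residual force. Retreating straight up, then to the side, and checking.

```bash
f(){ tr '\n' ' '; echo; }
python3 -m handwheel '[[[0,0,-0.1],[0,0,0]],[[0,0,-0.2],[0,0,0]],[[0,0,-0.3],[0,0,0]],[[0,0,-0.4],[0,0,0]],[[0,0,-0.4],[0,0,0]]]' |f
python3 -m handwheel '[[[-0.9,0,0],[0,0,0]],[[-0.9,0,0],[0,0,0]],[[-0.9,0,0],[0,0,0]],[[-0.9,0,0],[0,0,0]],[[-0.9,0,0],[0,0,0]]]' |f
python3 -m handwheel '[[[-0.6,0,0],[0,0,0]],[[-0.6,0,0],[0,0,0]],[[-0.6,0,0],[0,0,0]],[[-0.6,0,0],[0,0,0]],[[-0.6,0,0],[0,0,0]]]' |f
python3 - <<'E'
from plant import *
from m import *
s=snapshot("top");s2=snapshot("scene");W=cloud(s);p0=cloud(np.load("top.npz"))
M=np.zeros((480,640),bool);M[180:320,270:380]=1;M&=(W[...,2]>.16)&(W[...,2]<.26)
p=W[M];print("head",len(p),np.median(p,0),p.min(0),p.max(0))
for n,(b,l,h) in dict(tin=((165,225,310,370),.08,.12),cup=((245,295,125,180),.08,.12),shell=((70,205,165,295),.1,.15),batten=((455,520,170,315),.015,.03)).items():
    for w in(p0,W):
        q=w[b[2]:b[3],b[0]:b[1]].reshape(-1,3);q=q[(q[:,2]>l)&(q[:,2]<h)];print(n,q.mean(0).round(4),len(q))
cv2.imwrite("pics/end.png",np.hstack([cv2.resize(s["color"],(400,300)),s2["color"][100:400,160:560]])[:,:,::-1])
E
```

```text
clock: 14.45 tool_pos: [0.5315, 0.0086, 0.2851] orientation: [179.6, -0.0, 90.0] force: [0.9, 0.7, 0.5] opening: 0.0877 
clock: 14.87 tool_pos: [0.529, -0.1754, 0.2804] orientation: [-180.0, 0.0, 89.9] force: [-0.1, 1.2, -0.5] opening: 0.0876 
clock: 15.28 tool_pos: [0.529, -0.2934, 0.2797] orientation: [-179.9, -0.0, 89.8] force: [-0.8, -0.3, -0.4] opening: 0.0873 
head 819 [0.52674044 0.00970017 0.21510338] [ 0.49689963 -0.01034083  0.18333836] [0.56069873 0.02962162 0.2207969 ]
tin [0.3762 0.2693 0.0977] 989
tin [0.3762 0.2693 0.0977] 986
cup [0.7594 0.1172 0.0911] 289
cup [0.7595 0.1174 0.0912] 283
shell [0.6075 0.4172 0.12  ] 2448
shell [0.6082 0.4172 0.1199] 2454
batten [ 0.5578 -0.3419  0.0213] 2822
batten [ 0.502  -0.3538  0.0213] 1585
```

View pics/end.png

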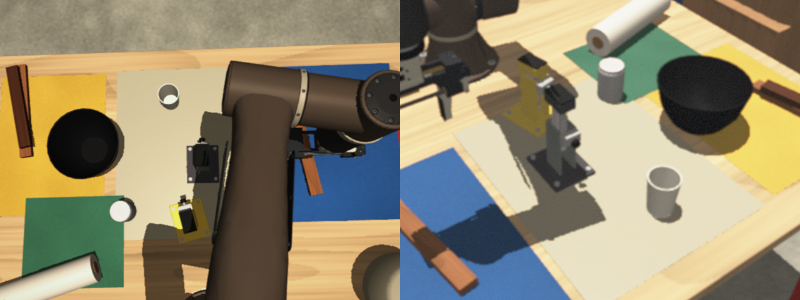

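The head stands at 0.215 m, 40 mm up, which matches the lift at the seat (0.201 − 0.161). The arm hides part of the batten at (312,175), which explains its shifted mean; nothing went near it (tips at 0.26 m).

```bash
python3 -m handwheel '[[[0,0,0],[0,0,0]],[[0,0,0],[0,0,0]],[[0,0,0],[0,0,0]]]'
python3 -c "
from plant import *
print(close_job())"
```

```text
clock: 15.63
tool_pos: [0.5298, -0.2905, 0.2811]
orientation: [180.0, 0.0, 90.1]
force: [0.1, 0.6, 0.4]
opening: 0.0875
the job is handed in; nothing more can be done
None
```

The grey prop is set four clicks up and holds its head there. I handed the job in at about 15.6 s on the robot's clock, and it reported no verdict.

- **Lift:** I raised the head in 1 mm steps. The force showed four clear clicks, at tool heights of about 174.5, 183.6, 192.6 and 201.5 mm. I stopped 0.6 mm past the fourth.
- **Lowering and proof push:** I lowered it gently until the latch took it, about 0.6–1 mm below the top of the lift. The push was 15.6–16 N for 0.67 s, and the head gave only about 0.1 mm. I eased off to 6 N before opening the gripper, and nothing dropped.
- **Final checks:** the depth camera puts the head's top at 215 mm, 40 mm up, which agrees with the arm's own lift. The tin, cup and shell measure as before, within 1 mm.
- **Batten:** its measurement disagreed by 56 mm because the arm hid part of it in that view, so it is not a valid check. The tool stayed well above it throughout.
- **Latch position:** the latch's x was never measured directly. That it sits in the fourth, deeper notch rests on the click count, the force readings and the final height.

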